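# Clear the chest lid, then prop it open on its fold-up stay

### The job

The roll of tape lying on the closed grey chest belongs on the slanted peg: hang it there, then swing the lid open until it leans back by itself. Flip up the stay that lies inside the chest's left wall and lower the lid onto it gently, without letting it drop, so that the lid stays propped half open. Do not knock or shift the two bottles and the beaker that stand round the chest.

Things in the scene. Friction and masses are not known exactly. Their poses are not given: they have to be found in the camera images.
- chest: Grey chest fixed to the worktop, 170 mm deep (x), 200 wide (y), 85 high, walls and floor 6 mm. Origin: centre of its underside; its front, with the lid's handle, faces its own -x, its own +y is left as seen from the front, z up. Its flat 8 mm lid covers the whole top (upper face at z = 93.5 mm when closed). A flat tube and a clip are fixed on the chest's floor, lower than 35 mm.
- lid (a joint): Angle of the lid (rad): 0 closed, growing as it opens; stop at 1.745 (100 degrees), where it leans back and stays by its own weight. Below about 1.55 it falls shut, only lightly damped. Lid with handle about 0.22 kg (0.16 to 0.30). Resting on the raised stay it reads about 1.04 (the stay then about 1.50).
- lid_hinge (a point): Point on the lid's hinge axis, in the middle of the chest's rear top edge (chest frame: x +85, z +85.5 mm). The axis is the chest's y. Axes turn with the lid.
- handle (a point): Middle of the lid's bow handle: a round steel bar 10 mm thick and 90 mm long along y, which moves with the lid. Closed, it lies 40 mm in front of the lid's front edge at z = 89.5 mm in the chest frame, with an open gap of 35 mm between bar and lid edge, joined to the lid by two 10 mm legs at its ends (+-45 mm). 210 mm from the hinge axis (along the lid) and 4 mm off it, on the outer side.
- stay (a joint): Angle of the stay (rad): 0 folded down inside the chest, its free end towards the front; grows as the free end is swung up and rearwards; stop at 1.571, where it leans 10 degrees rearward past upright and stays by its own weight. It falls back if let go before about 1.4. Pivot nearly free; stay 50 g.
- stay_pin (a point): Point on the stay's cross pin. The stay is a steel rod 10 mm thick, 75 mm long, beside the chest's left wall (rod at y = +83 mm, chest frame); at its free end a 10 mm round pin runs inward to y = +43 (this point: +58). Folded, the pin's axis is 7 mm below the rim, 45 mm behind the front wall's inner face, open space below. Rod end and pin bear the lid, against a 10 mm cleat under it.
- stay_pivot (a point): Point on the stay's pivot axis (along the chest's y), at the pin's sideways position: chest frame x +40, y +58, z +65 mm. The pin circles it at 75 mm; folded it lies 10 degrees above level on the front side.
- tape_centre (a point): Centre of a roll of tape: a stiff ring of 100 mm outer and 76 mm inner diameter, 25 mm high, 42 to 84 g, loose; its z is the ring's axis. It starts flat on the lid.
- stand: Fixed stand: grey base 100 x 90 x 12 mm, with an upright steel post 16 mm thick, and at its top (z = 135 mm) a round peg that slants up towards its own -x (its front), 60 degrees above level. Origin under the post on the worktop.
- peg_root (a point): On the peg's axis at the front face of the flange (40 mm diameter) where the free part of the peg begins. Peg 12 mm thick, 66 mm long from here.
- peg_mid (a point): On the peg's axis, 12.5 mm out from the flange: the middle of a roll's width when it hangs against the flange. A hanging roll's centre is then 30 to 38 mm from this point, below and in front of it.
- peg_tip (a point): Free end of the peg (rounded), on its axis, 66 mm out from the flange.
- dye_bottle_2_mid (a point): Bystander: amber bottle with black cap, 43 mm diameter, 117 mm high, loose; point at its centre, half-way up.
- dye_bottle_7_mid (a point): Bystander: another amber bottle with black cap, 43 mm diameter, 117 mm high, loose; point at its centre, half-way up.
- beaker_mid (a point): Bystander: clear plastic beaker, 71 mm diameter, 88 mm high, light and loose; point at its centre, half-way up.
Mind the look-alikes: they are no part of the job. There is more than one size of the part that bears tape_centre; the job needs the smallest.

How it is judged:
On the way, in this order (a step that is already met when the one before it is completed fails the run):
1. the roll hangs on the slanted peg, let go (distance between tape_centre and peg_mid below 0.046 m and angle between tape_centre's own z axis and vertical between 0.3 and 2.84 rad and contact force between stand and the fingers below 0.5 N and distance between tape_centre and the grasp point above 0.06 m), for 0.2 s.
2. the lid stands open past upright (value of joint lid above 1.6 rad), for 0.2 s.
3. the stay is flipped up while the lid stands open (value of joint stay above 1.45 rad and value of joint lid above 1.5 rad), for 0.2 s.
At the end, for the whole second after the job is handed in: The roll hangs on the peg (its centre within 46 mm of the peg's middle point, not lying flat: its axis over 17 degrees from vertical); the stay is up (1.3 to 1.6 rad) and the lid rests on it (0.93 to 1.12 rad), at rest (distance between tape_centre and peg_mid below 0.046 m and angle between tape_centre's own z axis and vertical between 0.3 and 2.84 rad and value of joint lid between 0.93 and 1.12 rad and value of joint stay between 1.3 and 1.6 rad and velocity of joint lid between -0.05 and 0.05 rad/s); the robot touches nothing.
It fails at once if a bystander was shifted by more than 25 mm or tipped (dye_bottle_2) (distance of dye_bottle_2_mid from where it was at the start of the episode above 0.025 m or angle between dye_bottle_2_mid's own z axis and vertical above 0.35 rad).
It fails at once if a bystander was shifted by more than 25 mm or tipped (dye_bottle_7) (distance of dye_bottle_7_mid from where it was at the start of the episode above 0.025 m or angle between dye_bottle_7_mid's own z axis and vertical above 0.35 rad).
It fails at once if a bystander was shifted by more than 25 mm or tipped (beaker) (distance of beaker_mid from where it was at the start of the episode above 0.025 m or angle between beaker_mid's own z axis and vertical above 0.35 rad).
It fails at once if the lid was dropped (falling faster than 2 rad/s) (velocity of joint lid below -2 rad/s).
It also fails if it takes over 72 s, if anything falls off the work surface, if the arm or the gripper's body presses on something with over 40 N, if the wrist force passes 120 N, or if a joint passes its speed limit or range.

### The arm

A 7-joint arm with a two-finger parallel gripper is mounted at the origin on a cart in front of the work surface, level with it; the furniture and walls round the work are solid. World frame = base frame: x ahead of the robot, y to its left, z up, the work surface at z = 0. Lengths are in m, angles in rad, forces in N, time in s.
With the tool pointing down it reaches from about 0.4 to 0.9 m from the base axis. Payload 5.5 kg.
Tool frame: the origin (TCP) lies at the centre of the arm's flange, where the gripper is bolted on; the fingertips stand 178 mm ahead of it and the grasp point (between the pads) lies 159 mm ahead of it; z points along the fingers, y is the line along which they close (so a half turn about z gives the same grasp; the last joint's range is limited). The gripper opens to 92 mm and grips with 3 to 60 N. Pads are 19 mm wide; open, the fingers measure 130 mm over their backs; the gripper's body (75 mm by 190 mm) begins 47 mm behind the grasp point.
Start: joints at [1.506, 0.501, -0.427, 1.55, 0.221, 1.138, -0.21], TCP at [0.209, -0.615, 0.405] pointing down, gripper open.
Joint ranges: [-2.88, 2.88], [-0.31, 2.03], [-1.54, 1.56], [0.2, 2.42], [-1.41, 4.55], [0.19, 2.02], [-2.57, 2.57]. Speed limits (rad/s): [2.57, 2.57, 3.14, 3.14, 3.14, 3.14, 3.14].

### API

Orientations are given as a unit quaternion [x, y, z, w].
In Python, from plant import r gives the robot as it stands. The module is installed in compiled form; this text tells all that it offers. Calls block until the motion is done:
- r.move_pose(position, orientation): joint-space move of the TCP to a pose.
- r.movel(position, ori=None, max_speed=0.15, until_force=None): straight line of the TCP; ori=None keeps the orientation; max_speed is the mean speed in m/s. With until_force (N) it stops when the force on the tool has changed by that much, and returns True; else False.
- r.movej(angles): joint-space move.
- r.grip(opening, squeeze=None): opening from 0.0 (shut) to 1.0 (fully open); squeeze is the grip in N (None keeps the last); returns when the fingers have stopped.
- r.hold(seconds).
- r.ik(position, orientation): joint angles nearest the present ones, or None.
- r.sense(): the state.
- r.snapshot(name): name is "scene" or "top" or "wrist"; returns a dict with "img" (420x560x3 uint8, red, green, blue), "mtx" (3x3 intrinsics, pixels), "world_from_camera" (4x4, takes a point from camera to world coordinates). Camera axes: x right, y up, looking along -z (the intrinsics and any distortion apply to the point x, -y, -z); pixel columns grow to the right and rows downward; lengths in m; the calibration is good to about 2 mm. A picture is of the moment at which its call begins. There is no depth.
A pose or a line that the arm cannot do raises r.IKError and nothing moves.
- r.hand_in(): hands the job in; it is judged then, once.
The state is a dict: "time": time; "qpos": joint angles; "qvel": joint speeds; "tau": joint torques, N m; "eef_pos": TCP position; "orientation": TCP orientation; "force": force on the tool from outside, world axes, zero at the start; "torque": the same for the moment, N m; "finger_gap": opening from 0.0 (shut) to 1.0 (fully open); "grasp_force": force on a finger pad.
Only numpy, scipy, OpenCV 4.12 (cv2) and the standard library are available. Lean on these libraries where they do the work, as an engineer would, in place of code of your own. Each camera call takes 0.05 s, during which the arm holds its last target. There are 200 camera calls.

## Working session

There is one attempt and no reset: what is moved stays moved. The work goes in short steps, each a Python script; the robot and the scene stay as the last script left them, time stands still between calls to the robot, and variables do not carry over. Pictures are saved under pics/ and viewed, at most 10 in all, crops included, and the job is handed in when it is done.

```bash
mkdir -p pics; python3 - <<'E'
from plant import r
import cv2,numpy as np
np.set_printoptions(precision=4,suppress=True)
for n in ["scene","top"]:
    s=r.snapshot(n); cv2.imwrite(f"pics/{n}0.png",s["img"][:,:,::-1]); np.savez(f"{n}0.npz",**s); print(n,s["mtx"],s["world_from_camera"],[k for k in s])
s=r.sense();print(s["time"],s["eef_pos"],s["orientation"],s["finger_gap"])
E
```

```text
scene [[486.2467   0.     281.1804]
 [  0.     486.2467 205.8313]
 [  0.       0.       1.    ]] [[ 0.8102  0.2983 -0.5046 -0.2347]
 [-0.5858  0.3832 -0.7141 -1.1467]
 [-0.0196  0.8742  0.4852  0.7879]
 [ 0.      0.      0.      1.    ]] ['img', 'mtx', 'world_from_camera']
top [[390.5214   0.     288.0051]
 [  0.     390.5214 206.2884]
 [  0.       0.       1.    ]] [[ 0.0069  0.9873 -0.1589  0.2808]
 [-0.9998  0.0036 -0.0213 -0.207 ]
 [-0.0205  0.159   0.9871  1.0087]
 [ 0.      0.      0.      1.    ]] ['img', 'mtx', 'world_from_camera']
0.1 [ 0.2091 -0.6151  0.4038] [ 0.9866  0.1632 -0.0001 -0.0009] 1.0032869905317057
```

View pics/scene0.png

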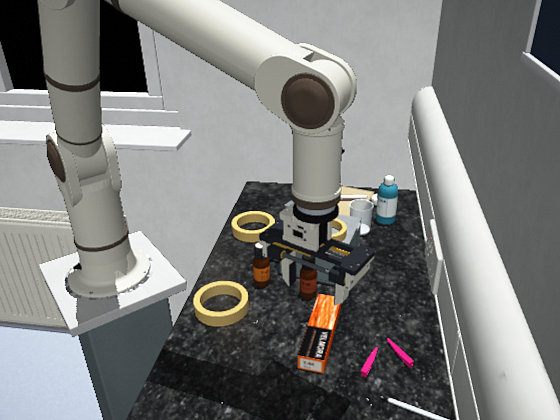

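View pics/top0.png

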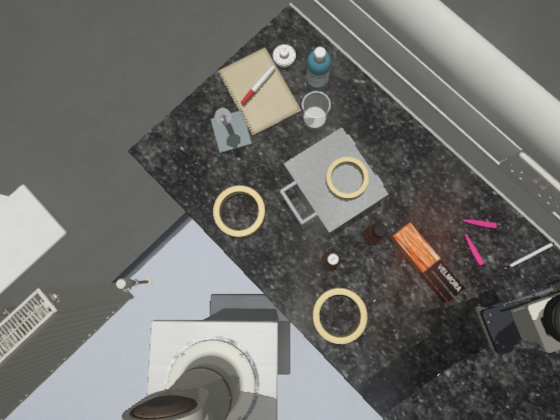

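Scene: arm hides the chest. Top: chest at about (335,180), its handle at (297,203), small roll (347,177) on the lid, stand (230,130), beaker (315,108), bottles (375,233) and (333,262). I'll enlarge the work area.

```bash
cat > h.py <<'E'
import numpy as np,cv2
np.set_printoptions(precision=4,suppress=True)
def ray(s,px):
    K=s["mtx"];T=s["world_from_camera"]
    d=np.linalg.inv(K)@[px[0],px[1],1.]; d=T[:3,:3]@(d*[1,-1,-1]); return T[:3,3],d
def onz(s,px,z):
    o,d=ray(s,px); return o+d*(z-o[2])/d[2]
def proj(s,p):
    T=s["world_from_camera"]; c=T[:3,:3].T@(np.asarray(p)-T[:3,3]); c=c*[1,-1,-1]; u=s["mtx"]@(c/c[2]); return u[:2]
E
python3 - <<'E'
from h import *
s=np.load("top0.npz");im=s["img"][:,:,::-1]
cv2.imwrite("pics/crop1.png",cv2.resize(im[80:280,190:400],None,fx=2.9,fy=2.9,interpolation=cv2.INTER_CUBIC))
for n,p,z in [("table origin-ish",(215,385),0),("bottle w",(333,262),.117),("bottle b",(375,233),.117),("beaker",(315,108),.044),("tape",(347,177),.106),("stand",(231,132),.012)]: print(n,onz(s,p,z))
E
```

```text
table origin-ish [-0.0003 -0.0097  0.    ]
bottle w [ 0.2974 -0.2902  0.117 ]
bottle b [ 0.3634 -0.3864  0.117 ]
beaker [ 0.6956 -0.2547  0.044 ]
tape [ 0.4967 -0.3265  0.106 ]
stand [ 0.642  -0.0315  0.012 ]
```

View pics/crop1.png

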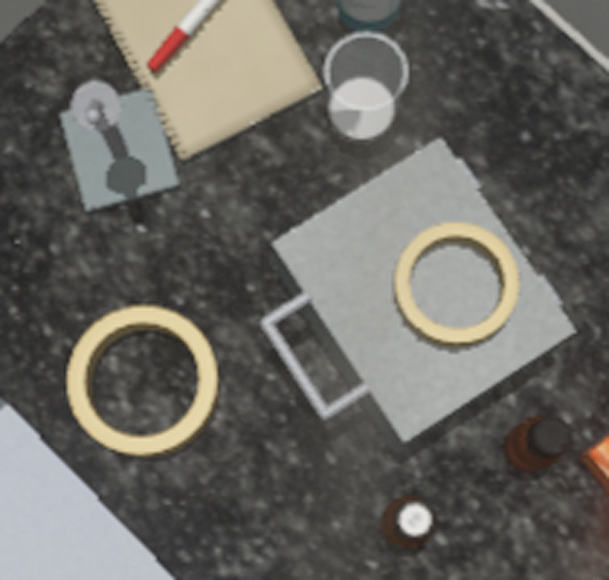

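The crop shows: lid corners at (442,140),(275,243),(405,440),(575,328); roll at (456,283); stand base centred at (120,150) with its flange at (95,105). The front with the handle faces the robot. I'll compute the chest and roll poses, then get a wrist view.

```bash
python3 - <<'E'
from h import *
from plant import r
from scipy.spatial.transform import Rotation as R
s=np.load("top0.npz");im=s["img"]
hsv=cv2.cvtColor(im,cv2.COLOR_RGB2HSV)
# corners -> chest pose
C=np.array([(442,140),(275,243),(405,440),(575,328)])/2.9+[190,80]
g=cv2.cvtColor(im,cv2.COLOR_RGB2GRAY)
m=((g>110)&(hsv[...,1]<45)).astype(np.uint8)
m2=np.zeros_like(m);cv2.fillPoly(m2,[ (C.mean(0)+(C-C.mean(0))*1.08).astype(np.int32)],1)
m=cv2.morphologyEx(m&m2,cv2.MORPH_OPEN,np.ones((5,5)))
y=((hsv[...,0]>12)&(hsv[...,0]<35)&(hsv[...,1]>60)&(hsv[...,2]>120)).astype(np.uint8)
P=np.array([onz(s,p,.0935)[:2] for p in C]);print("corners",P,[np.linalg.norm(P[i]-P[i-1]) for i in range(4)])
n,l,st,c=cv2.connectedComponentsWithStats(y)
for i in range(1,n):
  if st[i,4]>150:
    ct=max(cv2.findContours((l==i).astype(np.uint8),cv2.RETR_EXTERNAL,cv2.CHAIN_APPROX_NONE)[0],key=len)[:,0]
    q=np.array([onz(s,p,.1185)[:2] for p in ct]);(cx,cy),rad=cv2.minEnclosingCircle((q*1000).astype(np.float32));print("yellow",st[i],cx,cy,rad)
m=m|(y&m2)
ct=np.vstack(cv2.findContours(m,cv2.RETR_EXTERNAL,cv2.CHAIN_APPROX_NONE)[0])[:,0]
q=np.array([onz(s,p,.0935)[:2] for p in ct]);print("lid rect",cv2.minAreaRect((q*1000).astype(np.float32)))
Bc=np.array([(62,118),(150,90),(180,185),(88,210)])/2.9+[190,80]
B=np.array([onz(s,p,.012)[:2] for p in Bc]);print("base",B,[np.linalg.norm(B[i]-B[i-1]) for i in range(4)],B.mean(0))
print("flange",onz(s,(190+95/2.9,80+105/2.9),.135))
w=r.snapshot("wrist");e=r.sense();T=np.eye(4);T[:3,:3]=R.from_quat(e["orientation"]).as_matrix();T[:3,3]=e["eef_pos"]
print("mount",np.linalg.inv(T)@w["world_from_camera"],w["mtx"])
for t in [(0.45,-.15,.45),(.5,-.1,.5)]:
  for yaw in (0,90,-90,180): print(t,yaw,r.ik(t,(R.from_euler('z',yaw,degrees=True)*R.from_quat([1,0,0,0])).as_quat()))
E
```

```text
corners [[ 0.6218 -0.319 ]
 [ 0.5321 -0.1788]
 [ 0.368  -0.2853]
 [ 0.4606 -0.4252]] [np.float64(0.19299101082558417), np.float64(0.1664343898374249), np.float64(0.19558125955093383), np.float64(0.1677292540633768)]
yellow [326 157  43  42 573] 493.2840270996094 -324.4522399902344 49.9929313659668
yellow [213 185  52  52 976] 414.44598388671875 -73.4680404663086 60.64588928222656
yellow [ 313  288   55   56 1099] 181.46490478515625 -303.2154541015625 60.54671096801758
lid rect ((497.2443542480469, -299.3354187011719), (202.18692016601562, 178.0358123779297), 33.1669807434082)
base [[ 0.6738  0.0224]
 [ 0.7011 -0.0588]
 [ 0.6092 -0.0887]
 [ 0.5854 -0.0049]] [np.float64(0.09254990129235834), np.float64(0.08565320298319029), np.float64(0.09665360728032128), np.float64(0.08718493872451093)] [ 0.6423 -0.0325]
flange [ 0.6364 -0.0325  0.135 ]
mount [[ 0.0007  0.9517  0.3071  0.0836]
 [ 1.     -0.001   0.0007  0.0006]
 [ 0.001   0.3071 -0.9517  0.0209]
 [ 0.      0.      0.      1.    ]] [[337.2912   0.     279.9376]
 [  0.     337.2912 210.0298]
 [  0.       0.       1.    ]]
(0.45, -0.15, 0.45) 0 [ 0.9958  0.1698 -0.8037  1.9132  0.136   1.1136 -1.4318]
(0.45, -0.15, 0.45) 90 [ 1.1774  0.2174 -1.0236  1.9092  0.2055  1.1263  0.0751]
(0.45, -0.15, 0.45) -90 [-0.8736  0.281   1.3422  1.962  -0.3029  1.1324 -2.5501]
(0.45, -0.15, 0.45) 180 [ 1.3124  0.2849 -1.2098  1.9067  0.2924  1.1483  1.5644]
(0.5, -0.1, 0.5) 0 [ 0.9418  0.2266 -0.9205  1.7652  0.19    1.2432 -1.5987]
(0.5, -0.1, 0.5) 90 [ 1.0936  0.2911 -1.1308  1.7619  0.2759  1.264  -0.1058]
(0.5, -0.1, 0.5) -90 [-0.9715  0.4178  1.4466  1.8167 -0.4316  1.2961 -2.5538]
(0.5, -0.1, 0.5) 180 [ 1.1883  0.3692 -1.2935  1.7602  0.3691  1.2947  1.3795]
```

```bash
python3 - <<'E'
from h import *
from plant import r
from scipy.spatial.transform import Rotation as R
q=(R.from_euler('y',-35,degrees=True)*R.from_quat([1,0,0,0])).as_quat()
print(R.from_quat(q).as_matrix())
for p in [(.42,-.10,.36),(.42,-.12,.42),(.38,-.12,.42)]:
    try: r.move_pose(p,q); print(p); break
    except r.IKError as e: print("no",p)
w=r.snapshot("wrist");np.savez("w1.npz",**w);cv2.imwrite("pics/w1.png",cv2.resize(w["img"][:,:,::-1],(784,588)))
print(r.sense()["time"],r.sense()["qpos"])
E
```

```text
[[ 0.8192  0.      0.5736]
 [ 0.     -1.      0.    ]
 [ 0.5736  0.     -0.8192]]
(0.42, -0.1, 0.36)
2.3417 [ 1.2477  0.0541 -1.0213  2.3459 -0.4925  0.1932 -0.8741]
```

View pics/w1.png

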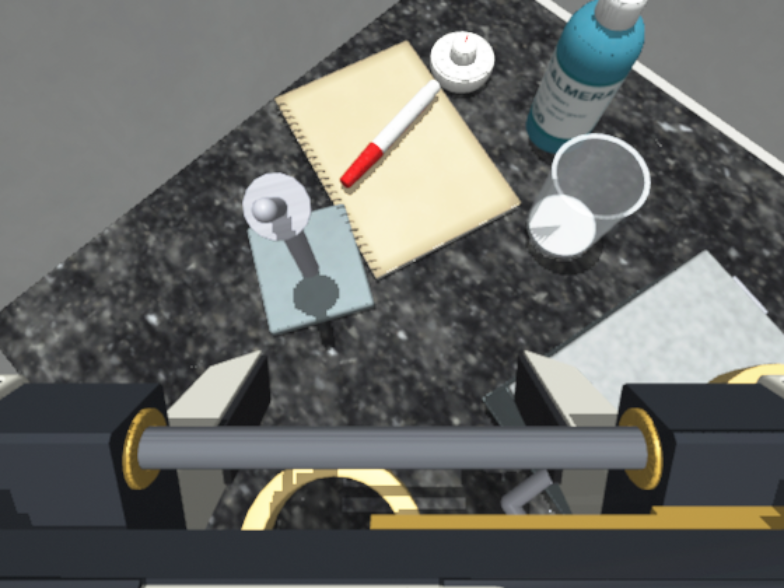

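Wrist view: flange disc centre at (277,207), rounded peg tip at about (264,209), base corners (248,232),(342,207),(373,303),(271,333) (scale 1.4).

```bash
python3 - <<'E'
from h import *
w=np.load("w1.npz");t=np.load("top0.npz")
B=np.array([onz(w,np.array(p)/1.4,.012)[:2] for p in [(248,232),(342,207),(373,303),(271,333)]])
print(B,[np.linalg.norm(B[i]-B[i-1]) for i in range(4)],B.mean(0))
def tri(a,b):
    (o1,d1),(o2,d2)=a,b; A=np.c_[d1,-d2]; k=np.linalg.lstsq(A,o2-o1,rcond=None)[0]; p,q=o1+k[0]*d1,o2+k[1]*d2; return (p+q)/2,np.linalg.norm(p-q)
F,e=tri(ray(w,np.array((277,207))/1.4),ray(t,(190+95/2.9,80+103/2.9)));print("flange",F,e)
for h in range(0,360,15):
    f=np.array([np.cos(np.radians(h)),np.sin(np.radians(h)),0]); tip=F+.066*(.5*f+[0,0,.866])
    print(h,proj(w,tip)*1.4,(proj(t,tip)-[190,80])*2.9)
tip,e=tri(ray(w,np.array((264,209))/1.4),ray(t,(190+93/2.9,80+113/2.9)));print("tip",tip,e,tip-F)
E
```

```text
[[ 0.6747  0.0249]
 [ 0.699  -0.0568]
 [ 0.6099 -0.0854]
 [ 0.5843 -0.0021]] [np.float64(0.09429798263640686), np.float64(0.08517573383872626), np.float64(0.0935667737726113), np.float64(0.08717888914230884)] [ 0.642  -0.0299]
flange [ 0.6458 -0.0275  0.1148] 0.0020658049979837066
0 [258.8519 104.0212] [81.8435 35.7487]
15 [243.285  105.7322] [71.0044 37.1189]
30 [228.331  110.7449] [60.7949 41.0816]
45 [214.9185 118.7865] [51.9002 47.374 ]
60 [203.9167 129.4053] [44.921  55.5785]
75 [196.0891 141.978 ] [40.3342 65.1482]
90 [192.04   155.7261] [38.4596 75.4405]
105 [192.1568 169.7477] [39.4366 85.759 ]
120 [196.5556 183.0672] [43.2115 95.399 ]
135 [205.0394 194.7046] [ 49.5377 103.6961]
150 [217.0815 203.7605] [ 57.9897 110.0736]
165 [231.8444 209.5069] [ 67.9903 114.0845]
180 [248.2399 211.4685] [ 78.8506 115.4456]
195 [265.0262 209.4807] [ 89.8185 114.0594]
210 [280.9285 203.7097] [100.1336 110.022 ]
225 [294.764  194.6322] [109.0824 103.6161]
240 [305.5506 182.9777] [116.0495  95.2896]
255 [312.5832 169.6468] [120.5615  85.6224]
270 [315.4706 155.6204] [122.3185  75.283 ]
285 [314.136  141.8749] [121.2127  64.9805]
300 [308.7891 129.3121] [117.3322  55.4153]
315 [299.8808 118.7099] [110.9519  47.2317]
330 [288.0523 110.6904] [102.5119  40.9761]
345 [274.0842 105.7039] [92.5861 37.0628]
tip [ 0.6097 -0.0396  0.1825] 0.002671747554297601 [-0.0361 -0.0121  0.0676]
```

```bash
python3 - <<'E'
from h import *
w=np.load("w1.npz");t=np.load("top0.npz")
for z in (.12,.13,.138): print(z,onz(w,np.array((277,207))/1.4,z),onz(t,(190+95/2.9,80+103/2.9),z))
for z in (.175,.185,.195): print(z,onz(w,np.array((264,209))/1.4,z),onz(t,(190+93/2.9,80+113/2.9),z))
im=t["img"][95:145,205:255][:,:,::-1]; im2=w["img"][120:245,165:275][:,:,::-1]
cv2.imwrite("pics/c2.png",np.hstack([cv2.resize(im,(400,400),interpolation=cv2.INTER_NEAREST),cv2.resize(im2,(352,400),interpolation=cv2.INTER_NEAREST)]))
E
```

```text
0.12 [ 0.6425 -0.028   0.12  ] [ 0.6442 -0.0294  0.12  ]
0.13 [ 0.6373 -0.0308  0.13  ] [ 0.6401 -0.0314  0.13  ]
0.138 [ 0.6331 -0.0329  0.138 ] [ 0.6369 -0.033   0.138 ]
0.175 [ 0.6126 -0.0364  0.175 ] [ 0.6136 -0.0391  0.175 ]
0.185 [ 0.6074 -0.0394  0.185 ] [ 0.6096 -0.0411  0.185 ]
0.195 [ 0.6023 -0.0424  0.195 ] [ 0.6056 -0.0431  0.195 ]
```

View pics/c2.png

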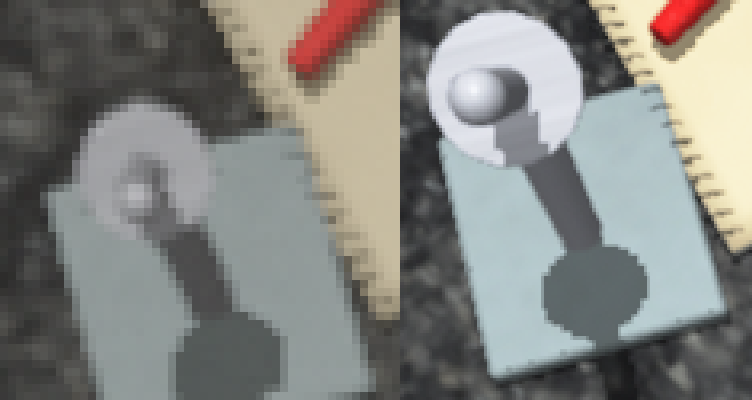

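```bash
cat >> h.py <<'E'
from scipy.spatial.transform import Rotation as R
root=np.array([.635,-.033,.138]);fh=np.radians(197);f=np.array([np.cos(fh),np.sin(fh),0]);Z=np.array([0,0,1.])
p=.5*f+.866*Z
tape=np.array([.4933,-.3245,.106])
def place(tau,phi,sgn,s,off):
    """TCP pose for ring of tilt tau held at azimuth phi (0=front/low side); peg axis at -off*e from ring centre, s along peg"""
    a=np.sin(tau)*f+np.cos(tau)*Z; e=np.cos(tau)*f-np.sin(tau)*Z
    c=root+s*p+off*e; u=R.from_rotvec(a*phi).apply(e)
    z=-a; y=sgn*u; x=np.cross(y,z)
    return c+.044*u+(.0095+.159)*a, R.from_matrix(np.c_[x,y,z]).as_quat()
def down(g,y,tilt=None):
    y=np.append(np.asarray(y,float)[:2],0);y/=np.linalg.norm(y);z=-Z
    return np.asarray(g)+.159*Z, R.from_matrix(np.c_[np.cross(y,z),y,z]).as_quat()
cy=np.radians(-56.8);cx=np.array([np.cos(cy),np.sin(cy),0]);cl=np.array([-np.sin(cy),np.cos(cy),0]);chest=np.array([.4965,-.3005,0])
def ch(x,y,z): return chest+x*cx+y*cl+z*Z
def handle(th): return ch(.085-.210*np.cos(th)+.004*np.sin(th),0,.0855+.210*np.sin(th)+.004*np.cos(th))
E
python3 - <<'E'
from h import *
from plant import r
print(handle(0),handle(1.04),handle(1.745))
for tau in (30,45,55):
  for phi in range(-180,180,45):
    for sg in (1,-1):
      q1=r.ik(*place(np.radians(tau),np.radians(phi),sg,.014,.025)); q2=r.ik(*place(np.radians(tau),np.radians(phi),sg,.09,.018))
      if q1 is not None and q2 is not None: print(tau,phi,sg,np.round(q1,2),np.round(q2,2))
print("pick")
for psi in range(0,360,30):
  q=r.ik(*down(tape+[.044*np.cos(np.radians(psi)),.044*np.sin(np.radians(psi)),.0095],[np.cos(np.radians(psi)),np.sin(np.radians(psi))]))
  print(psi,None if q is None else np.round(q,2))
print("handle")
for sg in (1,-1):
  for th in (0,.5,1.04,1.4,1.745):
    q=r.ik(*down(handle(th),sg*cx)); print(sg,th,None if q is None else np.round(q,2))
E
```

```text
[ 0.4281 -0.1959  0.0895] [ 0.4867 -0.2856  0.2686] [ 0.5651 -0.4054  0.2916]
30 -180 1 [ 0.35  0.36 -0.27  2.07 -0.42  0.26  0.8 ] [ 0.95  0.31 -0.92  2.07  0.11  0.4   0.32]
30 -180 -1 [ 0.45  0.38 -0.39  2.07 -0.26  0.25 -2.49] [ 0.65  0.23 -0.57  2.07 -0.22  0.4  -2.54]
30 -135 1 [ 0.26  0.33 -0.23  2.13 -0.49  0.22  1.6 ] [ 0.87  0.25 -0.87  2.13  0.04  0.36  1.12]
30 -135 -1 [ 0.43  0.35 -0.42  2.12 -0.18  0.2  -1.83] [ 0.77  0.23 -0.75  2.13 -0.08  0.35 -1.92]
30 -90 1 [ 0.96  0.56 -1.09  2.19  1.16  0.33  0.89] [ 1.2   0.38 -1.27  2.2   0.57  0.36  1.42]
30 -90 -1 [ 0.04  0.31  0.01  2.21 -0.98  0.22 -0.3 ] [ 0.97  0.24 -0.97  2.2   0.07  0.3  -1.27]
30 -45 1 [-0.1   0.32  0.23  2.27 -1.34  0.28 -2.26] [-0.69  0.18  0.91  2.3  -1.02  0.44 -2.57]
30 -45 -1 [ 0.15  0.32 -0.05  2.26 -1.18  0.2   0.75] [ 0.9   0.2  -0.81  2.26 -0.24  0.27 -0.14]
30 0 1 [ 0.29  0.34 -0.11  2.25 -1.18  0.22 -1.53] [ 0.87  0.21 -0.7   2.25 -0.41  0.29 -2.26]
30 0 -1 [ 1.1   0.61 -1.09  2.23  1.22  0.3  -0.61] [ 1.03  0.25 -0.87  2.25 -0.22  0.28  0.7 ]
30 45 1 [ 0.42  0.37 -0.2   2.18 -0.94  0.23 -0
[... 2862 characters left out ...]
 0.92  0.56 -0.41  1.8   0.29  0.84 -1.72]
270 [ 0.97  0.61 -0.5   1.74  0.36  0.89 -1.26]
300 [ 1.02  0.66 -0.63  1.7   0.47  0.93 -0.84]
330 [ 1.06  0.71 -0.75  1.68  0.57  0.98 -0.42]
handle
1 0 [ 0.93  0.48 -0.66  2.1   0.45  0.7  -1.02]
1 0.5 [ 1.01  0.34 -0.71  1.98  0.28  0.92 -0.84]
1 1.04 [ 1.04  0.37 -0.7   1.74  0.26  1.13 -0.73]
1 1.4 [ 1.02  0.47 -0.67  1.55  0.3   1.23 -0.69]
1 1.745 [ 0.99  0.59 -0.64  1.36  0.35  1.3  -0.65]
-1 0 [ 1.35  0.86 -1.3   2.09  1.    1.05  1.67]
-1 0.5 [ 1.4   0.62 -1.3   1.97  0.68  1.09  1.95]
-1 1.04 [ 1.4   0.63 -1.3   1.73  0.64  1.28  2.1 ]
-1 1.4 [ 1.35  0.74 -1.3   1.54  0.72  1.41  2.15]
-1 1.745 [ 1.28  0.87 -1.3   1.35  0.83  1.51  2.2 ]
```

```bash
python3 - <<'E'
from h import *
from plant import r
for t in (30,35,40):
  print(t,[r.ik(*place(np.radians(t),np.pi/2,1,s,o)) for s,o in((.018,.029),(.09,.022))])
psi=np.radians(310);u=np.array([np.cos(psi),np.sin(psi),0])
P,q=down(tape+.044*u+[0,0,.0095],u)
r.grip(.5,25)
r.move_pose(P+[0,0,.06],q); r.movel(P,max_speed=.08,until_force=6)
r.grip(0.0,25);s=r.sense();print(s["time"],s["finger_gap"],s["grasp_force"],s["eef_pos"]-P)
r.movel(P+[0,0,.14],max_speed=.2)
s=r.sense();print(s["time"],s["finger_gap"],s["qpos"])
for t in (30,35,40):
  print(t,[r.ik(*place(np.radians(t),np.pi/2,1,s,o)) for s,o in((.018,.029),(.09,.022))])
E
```

```text
30 [array([ 0.6641,  0.4069, -0.497 ,  2.1108, -0.3268,  0.2243, -0.7253]), array([ 1.1396,  0.3626, -1.0001,  2.112 ,  0.122 ,  0.3667, -1.1356])]
35 [array([ 0.4727,  0.3808, -0.235 ,  2.1725, -1.2735,  0.2409,  0.2061]), array([ 1.1217,  0.3328, -0.9243,  2.1711, -0.2528,  0.2512, -0.7498])]
40 [array([ 1.3126,  0.8735, -1.299 ,  2.2012,  1.6827,  0.3902, -2.4079]), array([ 0.9432,  0.278 , -0.669 ,  2.2302, -1.1165,  0.2496,  0.107 ])]
5.8 0.13337758396096394 24.522165425587445 [ 0.     -0.      0.0001]
6.65 0.13707275061620136 [ 1.0711  0.524  -0.7183  1.5813  0.3646  1.1768 -0.5957]
30 [array([ 0.8509,  0.4621, -0.7259,  2.1055,  0.1706,  0.2218, -1.1816]), array([ 1.071 ,  0.3304, -0.9116,  2.1134, -0.0068,  0.3624, -1.0209])]
35 [array([ 1.1587,  0.6517, -1.0953,  2.154 ,  1.1839,  0.2482, -2.0599]), array([ 1.1734,  0.3569, -0.9899,  2.17  , -0.1177,  0.247 , -0.8736])]
40 [array([ 1.3126,  0.8735, -1.299 ,  2.2012,  1.6827,  0.3902, -2.4079]), array([ 1.0859,  0.3176, -0.8356,  2.2265, -0.9439,  0.2006, -0.0422])]
```

```bash
python3 - <<'E'
from h import *
from plant import r
P,q=place(np.radians(30),np.pi/2,1,.09,.022)
r.move_pose(P+[-0.0,0,.03],q) if r.ik(P+[0,0,.03],q) is not None else None
r.movel(P,q)
s=r.sense();print(s["time"],s["finger_gap"],s["eef_pos"]-P,s["qpos"])
w=r.snapshot("wrist");np.savez("w2.npz",**w);cv2.imwrite("pics/w2.png",w["img"][:,:,::-1])
print("tip pred",proj(w,root+.066*p),"flange",proj(w,root))
E
```

```text
8.05 0.12773338213457033 [ 0.0002 -0.0005 -0.0003] [ 1.0629  0.3289 -0.9006  2.1125 -0.0207  0.3635 -1.0083]
tip pred [196.8578 220.1878] flange [218.3578 189.6178]
```

View pics/w2.png

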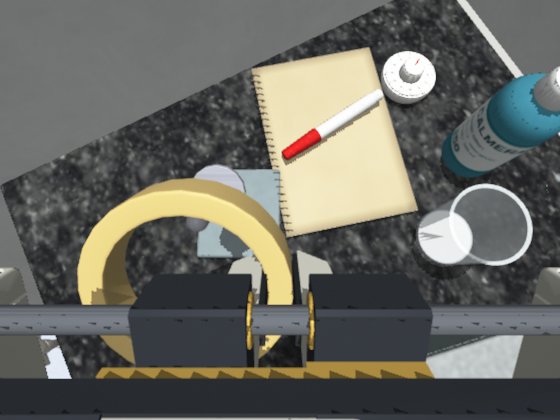

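Peg tip (197,218) is inside the ring hole near its rear wall, as predicted. I'll lower it and release.

```bash
python3 - <<'E'
from h import *
from plant import r
P1,q=place(np.radians(30),np.pi/2,1,.05,.023)
P2,_=place(np.radians(30),np.pi/2,1,.018,.029)
P3,_=place(np.radians(30),np.pi/2,1,.11,.024)
print(r.movel(P1,q,max_speed=.1),r.movel(P2,q,max_speed=.06,until_force=5))
s=r.sense();print(s["time"],s["eef_pos"]-P2,s["force"])
r.grip(.4); r.hold(.3)
r.movel(P2+(P3-P1)*1.2,q,max_speed=.15)
print(r.sense()["time"],r.sense()["force"])
w=r.snapshot("wrist");np.savez("w3.npz",**w);cv2.imwrite("pics/w3.png",w["img"][:,:,::-1])
E
```

```text
False False
9.3417 [0.0001 0.0002 0.    ] [ 0.6308 -1.0028  0.2905]
10.9 [ 0.1008 -0.426  -0.0628]
```

View pics/w3.png

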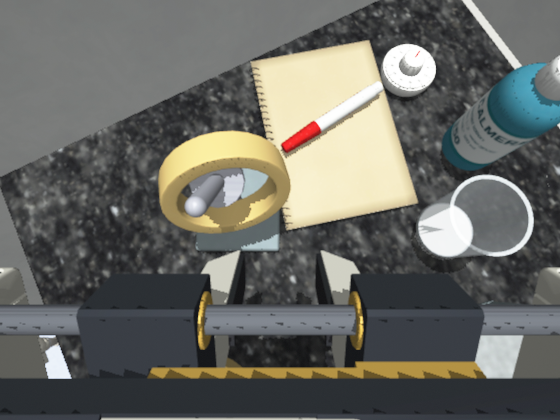

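```bash
python3 - <<'E'
from h import *
w=np.load("w3.npz")
print("root",proj(w,root),"tip",proj(w,root+.066*p),"mid",proj(w,root+.0125*p),"cam",w["world_from_camera"][:3,3],"viewdir f/z:",)
cam=w["world_from_camera"][:3,3]-root; print("cam rel: f",cam@f,"z",cam[2],"lat",cam@np.cross(Z,f))
im=w["img"][115:255,140:310][:,:,::-1]
cv2.imwrite("pics/c3.png",cv2.resize(im,None,fx=4,fy=4,interpolation=cv2.INTER_CUBIC))
E
```

```text
root [217.3318 178.4591] tip [195.4488 205.4463] mid [214.1018 182.4425] cam [ 0.5782 -0.0975  0.3704] viewdir f/z:
cam rel: f 0.07314677376702361 z 0.2324440973385245 lat 0.045082270765111
```

View pics/c3.png

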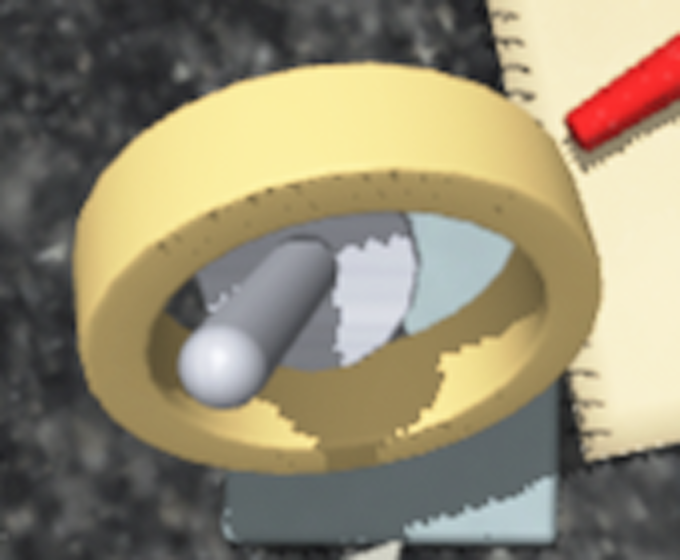

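The roll hangs well: its rear wall rests in front of the flange and the peg goes through the hole. Next is the handle.

```bash
cat >> h.py <<'E'
def arc(r,ths,sp=.2,**k):
    for th in ths:
        P,q=down(handle(th),cx); b=r.movel(P,q,max_speed=sp,**k)
        if b: return th
E
python3 - <<'E'
from h import *
from plant import r
t=np.load("top0.npz"); m=onz(t,(190+296/2.9,80+368.5/2.9),.093);print("handle seen",m,handle(0),(m-handle(0))@cx,(m-handle(0))@cl)
P,q=down(handle(0),cx)
r.move_pose(P+[0,0,.16],q); r.grip(.27,12)
w=r.snapshot("wrist");np.savez("w4.npz",**w)
g=cv2.cvtColor(w["img"],cv2.COLOR_RGB2GRAY)
for y in (-.04,-.02,0.02,.04):
  for x in (-.125,):print(y,proj(w,ch(x,y,.0895)))
cv2.imwrite("pics/w4.png",w["img"][:,:,::-1]); print(r.sense()["time"])
E
```

```text
handle seen [ 0.4263 -0.1969  0.093 ] [ 0.4281 -0.1959  0.0895] -0.00012420043991022745 -0.0020077772463716736
-0.04 [279.5792 237.5002]
-0.02 [279.5932 217.6885]
0.02 [279.623  175.6608]
0.04 [279.6388 153.3457]
12.2167
```

View pics/w4.png

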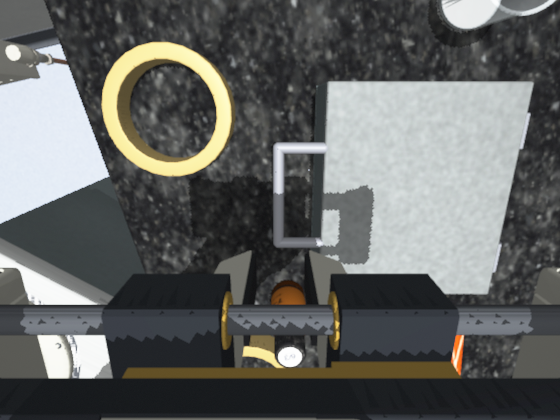

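The bar sits at column 279, rows 148 to 242, exactly where predicted. I'll grip it and open the lid.

```bash
python3 - <<'E'
from h import *
from plant import r
P,q=down(handle(0),cx)
r.movel(P,q,max_speed=.15,until_force=8)
r.grip(0.0,12);s=r.sense();print(s["time"],s["finger_gap"],s["eef_pos"]-P)
F=s["force"]
for th in [.2,.4,.6,.8,1.0,1.2,1.4,1.55,1.7]:
    arc(r,[th],.25); s=r.sense(); print(round(th,2),round(s["time"],2),s["finger_gap"],s["force"])
E
```

```text
13.8333 0.10070345246256927 [-0.0005  0.0013  0.0004]
0.2 14.15 0.10315384270728062 [-2.0719  4.3833  0.6589]
0.4 14.47 0.10738478630389578 [-3.2311  5.3443  1.8762]
0.6 14.78 0.10447874711374956 [-6.5485  7.7955  4.7778]
0.8 15.1 0.10176684353423593 [-8.6261  9.0026 10.9385]
1.0 15.42 0.0984035430964121 [-5.5674  4.8347 10.2717]
1.2 15.73 0.10501556965105242 [-3.8189  1.3628  9.9131]
1.4 16.05 0.09801999280679707 [-3.0992 -0.2435  7.4957]
1.55 16.32 0.1030120272316382 [-1.5235  0.6624  5.4704]
1.7 16.6 0.10319864763010707 [-1.544  -0.5137  5.1604]
```

```bash
cat >> h.py <<'E'
def stay(phi,sig,sgn=1,back=0.,y=.058,ins=.167):
    b=phi+np.radians(10); pin=ch(.040-.075*np.cos(b),y,.065+.075*np.sin(b))
    z=np.sin(sig)*cx-np.cos(sig)*Z; yy=sgn*(np.cos(sig)*cx+np.sin(sig)*Z)
    return pin-(ins+back)*z, R.from_matrix(np.c_[np.cross(yy,z),yy,z]).as_quat()
E
python3 - <<'E'
from h import *
from plant import r
s=r.sense();print(s["qpos"])
for e in (30,40,45,50):
 for sg in (1,-1):
  print(e,sg,[None if (q:=r.ik(*stay(ph,np.radians(15+(e-15)*ph/1.48),sg,b))) is None else np.round(q,2) for ph,b in ((0,.1),(0,0),(.5,0),(1,0),(1.48,0),(1.48,.06))])
r.grip(.3); r.hold(.2); P,q=down(handle(1.7),cx)
r.movel(P+[0,0,.06],q,max_speed=.2)
w=r.snapshot("top");np.savez("t5.npz",**w);cv2.imwrite("pics/t5.png",cv2.resize(w["img"][110:250,240:420][:,:,::-1],None,fx=3.5,fy=3.5,interpolation=cv2.INTER_CUBIC))
print(r.sense()["time"],(proj(w,ch(-.034,.058,.078))-[240,110])*3.5)
E
```

```text
[ 1.0969  0.627  -0.8249  1.3807  0.4601  1.3276 -0.733 ]
30 1 [array([ 0.93,  0.38, -0.81,  2.02,  0.68,  0.78, -1.29]), array([ 0.75,  0.53, -0.57,  2.03,  0.85,  0.62, -1.42]), array([ 0.72,  0.46, -0.56,  2.05,  0.91,  0.62, -1.49]), array([ 0.68,  0.43, -0.5 ,  2.05,  0.99,  0.6 , -1.55]), array([ 0.61,  0.44, -0.4 ,  2.04,  1.13,  0.56, -1.66]), array([ 0.73,  0.34, -0.58,  2.05,  1.02,  0.66, -1.57])]
30 -1 [array([ 1.28,  0.73, -1.39,  2.01,  1.1 ,  1.12,  1.55]), array([ 1.18,  0.86, -1.2 ,  2.02,  1.29,  1.02,  1.45]), array([ 1.18,  0.78, -1.21,  2.04,  1.32,  1.02,  1.42]), array([ 1.17,  0.74, -1.19,  2.03,  1.37,  1.  ,  1.39]), array([ 1.14,  0.72, -1.13,  2.02,  1.47,  0.97,  1.34]), array([ 1.2 ,  0.63, -1.24,  2.04,  1.34,  1.01,  1.4 ])]
40 1 [array([ 0.93,  0.38, -0.81,  2.02,  0.68,  0.78, -1.29]), array([ 0.75,  0.53, -0.57,  2.03,  0.85,  0.62, -1.42]), array([ 0.65,  0.44, -0.49,  2.09,  1.01,  0.58, -1.61]), array([ 0.52,  0.41, -0.37,  2.12,  1.24,  0.56, -1.85]), array([ 0.39,  0.43, -0.22,  2.15,  1.54,  0.56, -2.16]), array([ 0.55,  0.33, -0.47,  2.18,  1
[... 1121 characters left out ...]
.02,  0.68,  0.78, -1.29]), array([ 0.75,  0.53, -0.57,  2.03,  0.85,  0.62, -1.42]), array([ 0.56,  0.43, -0.42,  2.13,  1.13,  0.55, -1.76]), array([ 0.39,  0.41, -0.27,  2.19,  1.52,  0.58, -2.18]), array([ 0.28,  0.49, -0.17,  2.23,  1.88,  0.73, -2.56]), array([ 0.36,  0.38, -0.36,  2.28,  1.73,  0.8 , -2.45])]
50 -1 [array([ 1.28,  0.73, -1.39,  2.01,  1.1 ,  1.12,  1.55]), array([ 1.18,  0.86, -1.2 ,  2.02,  1.29,  1.02,  1.45]), array([ 1.11,  0.72, -1.15,  2.11,  1.45,  0.98,  1.24]), array([ 1.  ,  0.65, -1.04,  2.17,  1.68,  0.99,  1.01]), array([ 0.86,  0.67, -0.87,  2.21,  1.93,  1.08,  0.77]), array([ 0.87,  0.56, -0.97,  2.27,  1.8 ,  1.1 ,  0.79])]
17.8417 [245.1901 202.1236]
```

View pics/t5.png

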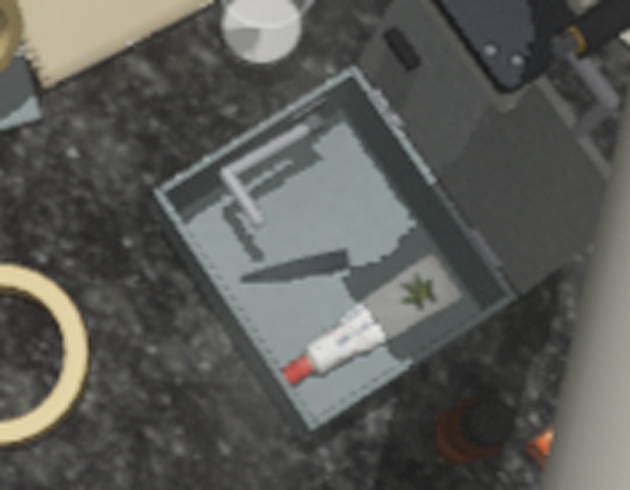

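The pin runs from (225,172) to (260,222), the predicted point (245,202) lies on it, and the lid leans back with its cleat at (402,47). I'll grip the pin and swing it up.

```bash
python3 - <<'E'
from h import *
from plant import r
D=np.radians
P0,q0=down(handle(1.7),cx)
e=r.sense()["eef_pos"]; A=ch(-.06,.058,0)[:2]
r.movel([A[0],A[1],.48],q0,max_speed=.3)
sg=lambda ph:D(15+23*ph/1.48)
r.move_pose(*stay(0,D(15),1,.09)); r.grip(.27,8)
P,q=stay(0,D(15)); print("hit",r.movel(P,q,max_speed=.12,until_force=6))
r.grip(0.,8); s=r.sense();print(s["time"],s["finger_gap"],s["grasp_force"],s["eef_pos"]-P)
if s["finger_gap"]>.07:
  for ph in np.linspace(0,1.48,8)[1:]:
    r.movel(*stay(ph,sg(ph)),max_speed=.1); s=r.sense(); print(round(ph,2),round(s["time"],2),s["finger_gap"],s["force"])
E
```

```text
hit False
20.8583 0.10587054160008433 8.00095796585083 [-0.0005  0.0013  0.0002]
0.21 21.14 0.10486498436931796 [-4.1708  6.3376  2.3342]
0.42 21.4 0.10564309505591811 [-6.0587  5.9259  5.1359]
0.63 21.65 0.10627300771571283 [-7.0655  4.5916  7.9995]
0.85 21.9 0.10576609463606865 [-4.2872  1.9615  6.1488]
1.06 22.15 0.1041131470053285 [-2.2292  0.4765  4.3785]
1.27 22.4 0.10374373439437205 [-1.2874  0.3313  3.6293]
1.48 22.65 0.10246439322139116 [ 0.2448 -1.2794  3.5492]
```

```bash
python3 - <<'E'
from h import *
from plant import r
sig=np.radians(38)
r.grip(.22); r.hold(.4)
P,q=stay(1.48,sig,1,.08); r.movel(P,q,max_speed=.15); print(r.sense()["time"],r.sense()["force"])
r.movel(P+[0,0,.14]-.03*cx,q,max_speed=.3)
w=r.snapshot("top");np.savez("t6.npz",**w);o=np.load("t5.npz");print(r.sense()["time"])
def samp(s,phi):
  b=phi+np.radians(10); g=cv2.cvtColor(s["img"],cv2.COLOR_RGB2GRAY)
  out=[]
  for dx in (-.02,-.012,-.006,0,.006,.012,.02):
    v=[]
    for y in np.linspace(.047,.07,8):
      u=proj(s,ch(.040-.075*np.cos(b)+dx,y,.065+.075*np.sin(b))); v.append(g[int(round(u[1])),int(round(u[0]))])
    out.append(int(np.mean(v)))
  return out
for n,s in (("before",o),("now",w)): print(n,"folded",samp(s,0),"up",samp(s,1.571),"1.4",samp(s,1.2))
E
```

```text
24.175 [-0.1204  0.4807 -0.9836]
24.85
before folded [139, 103, 120, 178, 130, 126, 120] up [114, 89, 63, 62, 61, 131, 73] 1.4 [111, 122, 117, 120, 110, 111, 66]
now folded [152, 151, 148, 151, 147, 149, 145] up [118, 90, 77, 180, 85, 133, 75] 1.4 [90, 94, 113, 116, 115, 115, 69]
```

```bash
python3 - <<'E'
from h import *
from plant import r
P,q=down(handle(1.745),cx)
e=r.sense()["eef_pos"]
r.move_pose([*ch(.0,0,0)[:2],.53],q)
r.movel(P+[0,0,.07],q,max_speed=.25); r.grip(.4,15)
print("hit",r.movel(P,q,max_speed=.1,until_force=6))
r.grip(0.,15); s=r.sense();print(s["time"],s["finger_gap"],s["eef_pos"]-P,s["force"])
if s["finger_gap"]>.07:
  for th in [1.65,1.5,1.35,1.25,1.18,1.12,1.09]:
    arc(r,[th],.09); s=r.sense(); print(round(th,2),round(s["time"],2),s["finger_gap"],s["force"])
  for th in np.arange(1.08,1.0,-.01):
    h=arc(r,[th],.04,until_force=5); s=r.sense(); print(round(th,3),round(s["time"],2),s["force"],h)
    if h: break
E
```

```text
hit False
28.2333 0.10116737580389337 [-0.0004  0.0011  0.0004] [-4.0607  4.8335  3.5349]
1.65 28.61 0.1032225707207747 [0.9328 0.2333 0.0476]
1.5 29.11 0.10103804731328402 [1.5989 1.3062 2.9383]
1.35 29.61 0.10262942674966756 [1.7721 0.7097 0.3981]
1.25 29.99 0.1022305335062498 [ 2.3171  1.7046 -0.0156]
1.18 30.31 0.1061530513410323 [2.7141 2.1277 0.1888]
1.12 30.6 0.09975230933070653 [2.6299 2.0311 0.8446]
1.09 30.85 0.10298993713994847 [2.4554 1.8937 0.6359]
1.08 31.1 [3.6843 3.1381 0.5777] None
1.07 31.35 [4.0915 2.7219 0.0228] None
1.06 31.6 [4.3053 1.968  0.4078] None
1.05 31.85 [4.2872 2.6522 0.3429] None
1.04 32.1 [3.5715 2.7117 0.4339] None
1.03 32.35 [5.0864 3.0819 1.5425] None
1.02 32.6 [4.7341 1.4687 2.0195] None
1.01 32.85 [ 5.839  -0.3154  4.0098] None
1.0 33.1 [ 5.3208 -2.7024  5.3807] None
```

Force builds from about 1.03 on, so the lid is resting on the stay. I'll back off to 1.025, release gently and check.

```bash
python3 - <<'E'
from h import *
from plant import r
arc(r,[1.025],.04); s=r.sense(); print(s["force"])
r.grip(.16,5); r.hold(.3); r.grip(.4); r.hold(.2)
P,q=down(handle(1.03),cx)
r.movel(P+[0,0,.10],q,max_speed=.12); print(r.sense()["time"],r.sense()["force"])
r.movel(P+[0,0,.16]-.14*cx,q,max_speed=.25)   # hand to the front, clear of the view
r.hold(.3)
w=r.snapshot("top");np.savez("t7.npz",**w);w2=r.snapshot("wrist");np.savez("w7.npz",**w2)
for nm,s in (("top",w),("wrist",w2)):
  g=cv2.cvtColor(s["img"],cv2.COLOR_RGB2GRAY)
  for th in (.9,.96,1.0,1.02,1.04,1.06,1.1,1.2,1.6):
    b=handle(th); us=[proj(s,b+y*cl) for y in np.linspace(-.035,.035,15)]
    print(nm,th,us[7],[int(g[int(round(u[1])),int(round(u[0]))]) if 0<=u[0]<559 and 0<=u[1]<419 else -1 for u in us][::2])
hsv=cv2.cvtColor(w["img"],cv2.COLOR_RGB2HSV)
y=((hsv[...,0]>12)&(hsv[...,0]<35)&(hsv[...,1]>60)&(hsv[...,2]>120)).astype(np.uint8)
n,l,st,c=cv2.connectedComponentsWithStats(y);print([(c[i],st[i,4]) for i in range(1,n) if st[i,4]>80],proj(w,root+.0125*p))
print(r.sense()["time"])
E
```

```text
[4.7909 1.285  2.2149]
35.825 [ 0.3355 -0.0257 -0.6052]
top 0.9 [325.6645 171.2354] [62, 64, 94, 93, 92, 76, 78, 88]
top 0.96 [330.2779 167.55  ] [88, 90, 91, 91, 91, 81, 87, 87]
top 1.0 [333.4811 165.0406] [88, 88, 90, 90, 93, 86, 87, 86]
top 1.02 [335.1183 163.7725] [119, 109, 101, 127, 93, 84, 85, 85]
top 1.04 [336.778  162.4966] [183, 185, 180, 175, 96, 83, 100, 86]
top 1.06 [338.4591 161.2136] [137, 147, 135, 137, 112, 82, 142, 83]
top 1.1 [341.8818 158.6301] [140, 150, 151, 147, 104, 81, 79, 77]
top 1.2 [350.7384 152.1097] [118, 116, 116, 117, 116, 115, 115, 114]
top 1.6 [387.6092 127.255 ] [63, 51, 50, 48, 63, 53, 63, 46]
wrist 0.9 [401.7084 192.6628] [74, 62, 79, 147, 87, 131, 84, 85]
wrist 0.96 [415.325  194.6915] [77, 64, 63, 84, 105, 120, 84, 84]
wrist 1.0 [424.8468 195.9944] [74, 65, 51, 50, 51, 50, 52, 51]
wrist 1.02 [429.7317 196.6282] [134, 123, 123, 126, 111, 126, 136, 122]
wrist 1.04 [434.6945 197.249 ] [197, 202, 200, 205, 201, 209, 212, 210]
wrist 1.06 [439.7315 197.8559] [153, 173, 172, 165, 179, 169, 169, 170]
wrist 1.1 [450.0113 199.0244] [70, 97, 104, 97, 90, 88, 118, 104]
wrist 1.2 [476.6899 201.6378] [39, 50, 45, 47, 33, 69, 70, 80]
wrist 1.6 [583.8348 205.9823] [-1, -1, -1, -1, -1, -1, -1, -1]
[(array([253.0558, 224.6255]), np.int32(251)), (array([339.7931, 315.6819]), np.int32(1097))] [222.5617 116.9161]
36.9833
```

The lid rests at 1.04. The arm may be hiding the roll from the top camera, so I'll check that before handing in.

```bash
python3 - <<'E'
from h import *
from plant import r
s=r.sense();r.movel(s["eef_pos"]+np.array([-.06,-.06,.10]),max_speed=.25)
for nm in ("top","scene","wrist"):
  w=r.snapshot(nm);hsv=cv2.cvtColor(w["img"],cv2.COLOR_RGB2HSV)
  y=((hsv[...,0]>12)&(hsv[...,0]<35)&(hsv[...,1]>60)&(hsv[...,2]>90)).astype(np.uint8)
  n,l,st,c=cv2.connectedComponentsWithStats(y);print(nm,[(c[i].round(),st[i]) for i in range(1,n) if st[i,4]>60])
  print(proj(w,root+.0125*p),proj(w,root+.0125*p+.034*(.7*f-.7*Z)))
E
```

```text
top [(array([354., 335.]), array([335, 321,  32,  23, 174], dtype=int32))]
[222.5617 116.9161] [227.0215 129.8822]
scene [(array([244.,  38.]), array([228,  36,  35,   5, 119], dtype=int32)), (array([308., 164.]), array([300, 160,  16,  12,  86], dtype=int32)), (array([296., 180.]), array([287, 162,  27,  30, 224], dtype=int32)), (array([360., 192.]), array([347, 187,  27,  13, 129], dtype=int32)), (array([253., 226.]), array([231, 211,  44,  31, 987], dtype=int32)), (array([261., 274.]), array([253, 267,  16,  15, 173], dtype=int32)), (array([221., 303.]), array([ 193,  281,   56,   46, 1612], dtype=int32)), (array([327., 311.]), array([317, 294,  24,  36, 476], dtype=int32))]
[300.426  166.3258] [296.0852 175.7851]
wrist [(array([221.,  56.]), array([ 186,   14,   77,   84, 2172], dtype=int32)), (array([395., 228.]), array([383, 204,  25,  52, 814], dtype=int32)), (array([268., 244.]), array([ 235,  211,   65,   64, 1800], dtype=int32)), (array([201., 321.]), array([197, 294,  10,  55, 274], dtype=int32)), (array([359., 324.]), array([355, 295,   9,  55, 264], dtype=int32)), (array([337., 371.]), array([ 149,  363,  336,   14, 3419], dtype=int32))]
[ 275.5185 -118.4554] [270.7473 -85.3485]
```

The scene view shows the roll still hanging at the predicted spot: centroid (296,180), predicted (296,176).

```bash
python3 -c "
from plant import r
print(r.sense()['force']); print(r.hand_in())"
```

```text
[ 0.17663121  0.21742015 -0.07296652]
the job is handed in; nothing more can be done
None
```

The job is handed in (no verdict returned): in the last camera checks the roll hung on the peg and the lid rested on the raised stay at about 1.04 rad; I did not re-measure the bottles and beaker, but no motion was planned through them.

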